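# Stroke the spring-dome test print

### The job

On the blue print bed lies a freshly printed black strip with a curved row of six white spring domes: check that every dome moves. With closed fingertips, stroke lightly along the row dome after dome, starting at the end with the orange tile and finishing at the green one, so that each dome dips a few millimetres in turn and springs back, none of them pushed down to its stop. Then come off the strip, leaving the loose parts and tools where they are.

Things in the scene. Friction and masses are not known exactly. Their poses are not given: they have to be found in the camera images.
- bed: flat black print bed, 280 x 380 mm, with a blue sheet on top; its blue top lies 20 mm above the bench. Fixed. Origin at the centre of its underside, x across its 280 mm side, y along its 380 mm side, z up
- strip: fixed black printed strip on the blue sheet, shaped as a shallow arc (radius 250 mm, about 300 mm long, 26 to 43 mm wide, its black top 12 mm above the sheet), carrying six white spring domes in one row, about 44 to 47 mm apart centre to centre. Origin on the sheet at the middle of the arc, between domes 3 and 4; y runs along the row towards dome 1, x towards the side to which both ends curve
- start_tile: fixed orange square tile, 30 x 30 x 12 mm, beyond one end of the row, about 53 mm from the end dome: it marks the end where the stroke starts (beside dome 1 in some starts, beside dome 6 in others). Origin at the centre of its underside
- finish_tile: fixed green square tile, 30 x 30 x 12 mm, beyond the other end of the row. Origin at the centre of its underside
- crown1 (a point): topmost point of white dome 1 (domes are numbered along the row, 1 at one end, 6 at the other). The dome is a round cap 34 mm across at its foot; its crown stands 12 mm above the black strip (44 mm above the bench) when up and this point sinks with it
- dome1 (a joint): how far dome 1 is pressed down: 0 up, 0.010 m fully down on its stop. Soft spring: about 1 N to start, 3.5 N fully down; springs back when let go
- crown2 (a point): topmost point of white dome 2 (domes are numbered along the row, 1 at one end, 6 at the other). The dome is a round cap 34 mm across at its foot; its crown stands 12 mm above the black strip (44 mm above the bench) when up and this point sinks with it
- dome2 (a joint): how far dome 2 is pressed down: 0 up, 0.010 m fully down on its stop. Soft spring: about 1 N to start, 3.5 N fully down; springs back when let go
- crown3 (a point): topmost point of white dome 3 (domes are numbered along the row, 1 at one end, 6 at the other). The dome is a round cap 34 mm across at its foot; its crown stands 12 mm above the black strip (44 mm above the bench) when up and this point sinks with it
- dome3 (a joint): how far dome 3 is pressed down: 0 up, 0.010 m fully down on its stop. Soft spring: about 1 N to start, 3.5 N fully down; springs back when let go
- crown4 (a point): topmost point of white dome 4 (domes are numbered along the row, 1 at one end, 6 at the other). The dome is a round cap 34 mm across at its foot; its crown stands 12 mm above the black strip (44 mm above the bench) when up and this point sinks with it
- dome4 (a joint): how far dome 4 is pressed down: 0 up, 0.010 m fully down on its stop. Soft spring: about 1 N to start, 3.5 N fully down; springs back when let go
- crown5 (a point): topmost point of white dome 5 (domes are numbered along the row, 1 at one end, 6 at the other). The dome is a round cap 34 mm across at its foot; its crown stands 12 mm above the black strip (44 mm above the bench) when up and this point sinks with it
- dome5 (a joint): how far dome 5 is pressed down: 0 up, 0.010 m fully down on its stop. Soft spring: about 1 N to start, 3.5 N fully down; springs back when let go
- crown6 (a point): topmost point of white dome 6 (domes are numbered along the row, 1 at one end, 6 at the other). The dome is a round cap 34 mm across at its foot; its crown stands 12 mm above the black strip (44 mm above the bench) when up and this point sinks with it
- dome6 (a joint): how far dome 6 is pressed down: 0 up, 0.010 m fully down on its stop. Soft spring: about 1 N to start, 3.5 N fully down; springs back when let go
- clip_a: loose printed clip, white on a red foot, 30 x 44 x 30 mm, on the blue sheet; leave alone. Origin at the centre of its underside
- clip_b: second loose printed clip, same as the first; leave alone
- handwheel: loose white printed handwheel, 52 mm across, 30 mm high, on the blue sheet; leave alone. Origin at the centre of its underside
- scraper: loose flat scraper, 200 mm long, on the bench to the left; leave alone
- screwdriver: loose screwdriver, 180 mm long, on the bench to the right; leave alone
- glue_stick: upright stick of glue, 30 mm across, 100 mm high, yellow cap, far left on the bench; leave alone

How it is judged (in metres and radians):
On the way, in this order (a step that is already met when the one before it is completed fails the run):
1. the first dome from the orange end is pressed at least 1.5 mm by the fingers (contact force between the fingers and strip above 0.1 N and ((horizontal distance between start_tile and crown1 below 0.09 m and value of joint dome1 above 0.0015 m) or (horizontal distance between start_tile and crown6 below 0.09 m and value of joint dome6 above 0.0015 m))), for 0.05 s.
2. the second dome from the orange end is pressed at least 1.5 mm by the fingers (contact force between the fingers and strip above 0.1 N and ((horizontal distance between start_tile and crown1 below 0.09 m and value of joint dome2 above 0.0015 m) or (horizontal distance between start_tile and crown6 below 0.09 m and value of joint dome5 above 0.0015 m))), for 0.05 s.
3. the third dome from the orange end is pressed at least 1.5 mm by the fingers (contact force between the fingers and strip above 0.1 N and ((horizontal distance between start_tile and crown1 below 0.09 m and value of joint dome3 above 0.0015 m) or (horizontal distance between start_tile and crown6 below 0.09 m and value of joint dome4 above 0.0015 m))), for 0.05 s.
4. the fourth dome from the orange end is pressed at least 1.5 mm by the fingers (contact force between the fingers and strip above 0.1 N and ((horizontal distance between start_tile and crown1 below 0.09 m and value of joint dome4 above 0.0015 m) or (horizontal distance between start_tile and crown6 below 0.09 m and value of joint dome3 above 0.0015 m))), for 0.05 s.
5. the fifth dome from the orange end is pressed at least 1.5 mm by the fingers (contact force between the fingers and strip above 0.1 N and ((horizontal distance between start_tile and crown1 below 0.09 m and value of joint dome5 above 0.0015 m) or (horizontal distance between start_tile and crown6 below 0.09 m and value of joint dome2 above 0.0015 m))), for 0.05 s.
6. the sixth and last dome from the orange end is pressed at least 1.5 mm by the fingers (contact force between the fingers and strip above 0.1 N and ((horizontal distance between start_tile and crown1 below 0.09 m and value of joint dome6 above 0.0015 m) or (horizontal distance between start_tile and crown6 below 0.09 m and value of joint dome1 above 0.0015 m))), for 0.05 s.
At the end, for the whole second after the job is handed in: All six domes were pressed at least 1.5 mm by the fingers in order from the orange end; at the end all are up again (less than 1 mm down), and every loose part and tool is at rest within 12 mm of where it started (value of joint each of dome1, dome2, dome3, dome4, dome5, dome6 below 0.001 m and distance of each of clip_a, clip_b, handwheel, scraper, screwdriver, glue_stick from where it was at the start of the episode below 0.012 m and linear speed of each of clip_a, clip_b, handwheel, scraper, screwdriver, glue_stick below 0.02 m/s); the robot touches nothing.
It fails at once if a dome is pushed down to its stop (more than 9.2 mm) (value of joint any of dome1, dome2, dome3, dome4, dome5, dome6 above 0.0092 m).
It fails at once if the fingers press on the strip with more than 20 N (contact force between the fingers and strip above 20 N).
It fails at once if a loose part or tool is lifted, carried or pushed more than 12 mm (distance of any of clip_a, clip_b, handwheel, scraper, screwdriver, glue_stick from where it was at the start of the episode above 0.012 m).
It also fails if it takes over 42 s, if anything falls off the work surface, if the arm or the gripper's body presses on something with over 40 N, if the wrist force passes 120 N, or if a joint passes its speed limit or range.

### The arm

A 7-joint arm with a two-finger parallel gripper is mounted at the origin on the work surface. World frame = base frame: x ahead of the robot, y to its left, z up, the work surface at z = 0. Lengths are in mm, angles in rad, forces in N, time in s.
With the tool pointing down it reaches from about 425 to 875 mm from the base axis. Payload 4.7 kg.
Tool frame: the origin (TCP) lies midway between the tips of the shut fingers; the grasp point (between the pads) lies 19 mm behind it (hold_point_z is the distance from the TCP to the grasp point, in mm); z points along the fingers, y is the line along which they close (so a half turn about z gives the same grasp; the last joint's range is limited). The gripper opens to 87 mm and grips with 3 to 60 N. Pads are 19 mm wide; open, the fingers measure 117 mm over their backs; the gripper's body (75 mm by 190 mm) begins 51 mm behind the grasp point.
Start: joints at [-1.21, 0.321, -0.07, 1.45, 0.023, 1.371, -0.057], TCP at [220.958, 611.314, 201.987] pointing down, gripper open.
Joint ranges: [-2.86, 2.86], [-0.3, 2.09], [-1.38, 1.24], [0.06, 2.45], [-1.56, 4.7], [0.09, 2.05], [-2.69, 2.69]. Speed limits (rad/s): [2.57, 2.57, 3.14, 3.14, 3.14, 3.14, 3.14].

### API

Orientations are given as a unit quaternion [x, y, z, w].
In Python, from cell import * gives the robot as it stands.
- The arm moves only by the tool move_arm, never from a script. Its argument "plan" is a list of rows, each a list of 7 numbers: the shift along the tool's x, y, z in mm, then the turn, a rotation vector about the tool's x, y, z in rad, then the closure, from 0 (fully open) to 1 (shut). In form: [[dx, dy, dz, rx, ry, rz, gripper], ...]. A call has 1 to 8 rows; each row shifts and turns the commanded pose from where the row before left it, along the tool's axes as they then stand; what a row does not reach is not made up. A row lasts 1/12 s, in which the tool goes at most 41.7 mm and 7.16 degrees, less where a joint would pass 70% of its speed; a pose out of reach is approached as far as the arm can. A call with a gripper value outside its range is refused whole. The fingers move at their own pace and stop on an object; "grip_force" is the grip in N (left out, the last holds). Time passes only in rows, so rows that do not move let the fingers close. It gives the time, the measured TCP pose, the force, the opening and the grip force at its end, in the units of the state.
- get_obs(): the state, without advancing time (a new reading comes with each control period).
- capture(name): name is "scene" or "top" or "wrist"; returns a dict with "frame" (400x640x3 uint8, red, green, blue), "depth" (400x640 float32, mm along the optical axis (not along the pixel's ray), 0 where there is no reading), "fx", "fy", "cx", "cy" (pixels), "T" (4x4, takes a point from camera to world coordinates); the wrist camera has in their place "T_tool_cam" (4x4, takes a point from camera to tool coordinates, whose origin is the TCP and whose axes are the flange's). Camera axes: x right, y down, z forward; pixel columns grow to the right and rows downward; lengths in mm; the calibration is good to about 2 mm. A picture is of the moment at which its call begins: read the wrist's pose just before it.
- finish_job(): hands the job in; it is judged then, once.
Trained networks look in the newest picture that a camera, given by its name, has taken for a name from the list of things; names that differ only in an ending like _2 or _b are one class to them, and where a whole thing is asked for, a point or a joint stands for the part that bears it (a point fixed in the world has none). Each returns a list of dicts, best first, with "conf" (0 to 1); they miss things now and then, are a little off and sometimes report something else, mostly with a low value. They report only what shows in the picture. A call takes as long as a camera call.
- find_in(camera, query): "rect" ([centre column, centre row, width, height] in pixels, round what is visible of it).
The state is a dict: "clock": time; "qpos": joint angles; "qd": joint speeds; "joint_torque": joint torques, N m; "ee_pos": TCP position; "ee_rot": TCP orientation; "contact_force": force on the tool from outside, world axes, zero at the start; "wrist_torque": the same for the moment, N m; "finger_gap": opening from 0.0 (shut) to 1.0 (fully open); "gripper_force": force on a finger pad.
Only numpy, scipy, OpenCV 4.12 (cv2) and the standard library are available. Lean on these libraries where they do the work, as an engineer would, in place of code of your own. Each camera call takes 0.05 s, during which the arm holds its last target. There are 200 camera calls.

## Working session

There is one attempt and no reset: what is moved stays moved. The work goes in short steps, Python scripts to look and compute and a tool call to move; the robot and the scene stay as the last step left them, time stands still between calls to the robot, and variables do not carry over. Pictures are saved under pics/ and viewed, at most 10 in all, crops included, and the job is handed in when it is done.

Besides the shell and the picture viewer there is one more tool, called after "Request:" by a JSON object that holds its "method" and its "body", one argument or row to a line. move_arm: Moves the arm, as the interface text tells. Its arguments: {"type":"object","properties":{"plan":{"type":"array","items":{"type":"array","items":{"type":"number"}}},"grip_force":{"type":"number"}},"required":["plan"]}

```bash
mkdir -p pics
cat > h.py <<'E'
from cell import *
import numpy as np, cv2
def px2w(c,u,v,d=None,z=None):
    r=np.array([(u-c["cx"])/c["fx"],(v-c["cy"])/c["fy"],1.0]); T=np.array(c["T"])
    if z is not None:
        w=T[:3,:3]@r; d=(z-T[2,3])/w[2]
    return T[:3,:3]@(r*d)+T[:3,3]
E
python3 - <<'E'
from h import *
for n in ["top","scene"]:
    c=capture(n); cv2.imwrite(f"pics/{n}0.png",c["frame"][:,:,::-1]); print(n,np.round(c["T"],3).tolist(),c["fx"])
    for q in ["start_tile","finish_tile","crown1","strip"]:
        for r in find_in(n,q)[:8]:
            u,v,w,h=r["rect"]; print(q,round(r["conf"],2),np.round(r["rect"]),np.round(px2w(c,u,v,z=32 if 'tile' in q else 42)), c["depth"][int(v),int(u)])
print(get_obs())
E
```

```text
top [[0.005, -0.99, 0.141, 408.373], [-1.0, -0.004, 0.005, -6.022], [-0.004, -0.141, -0.99, 1043.465], [0.0, 0.0, 0.0, 1.0]] 364.2966169237243
start_tile 0.55 [241. 194.  10.   7.] [565. 215.  32.] 1026.7091
start_tile 0.47 [272. 212.  13.  13.] [514. 126.  32.] 1008.0904
finish_tile 0.74 [321. 246.  18.   9.] [421. -11.  32.] 997.364
finish_tile 0.43 [353. 191.  14.  19.] [ 574. -101.   32.] 1026.8054
finish_tile 0.26 [257. 209.  16.  10.] [523. 168.  32.] 1008.043
crown1 0.68 [320. 212.   6.   9.] [513.  -6.  42.] 1002.3646
crown1 0.63 [335. 203.  12.  13.] [538. -49.  42.] 1009.6478
crown1 0.62 [258. 206.  12.  13.] [530. 164.  42.] 1005.58875
crown1 0.51 [291. 215.  14.  11.] [506.  74.  42.] 1004.27344
strip 0.91 [296. 207. 111.  32.] [527.  60.  42.] 1029.6111
strip 0.72 [289. 214.  12.   6.] [508.  79.  42.] 1002.67914
scene [[0.373, 0.719, -0.586, 1156.42], [0.928, -0.279, 0.249, -260.162], [0.015, -0.637, -0.771, 866.233], [0.0, 0.0, 0.0, 1.0]] 362.9130041416656
start_tile 0.63 [392. 191.  13.  10.] [573. 211.  32.] 1106.7904
start_tile 0.31 [344. 202. 152. 108.] [558.  56. 
[... 622 characters left out ...]
9865, -0.07009581,  1.4505311 ,  0.02255242,
        1.3707899 , -0.05688015]), 'qd': array([-4.85572528e-04, -1.60822944e-04, -1.52956149e-03, -3.98819949e-05,
        4.44542829e-04, -9.60371336e-04, -4.59534056e-04]), 'joint_torque': array([-1.29508603e-04, -4.90602922e+01, -4.02684314e-01, -3.12465513e+01,
       -6.36823894e-02,  3.45202954e-02,  3.92842708e-05]), 'ee_pos': array([220.93338209, 611.31033579, 201.97171647]), 'ee_rot': array([1.72512775e-01, 9.85007280e-01, 2.85797639e-05, 4.90459084e-06]), 'contact_force': array([ 0.85877051, -1.12459723,  0.10638499]), 'wrist_torque': array([ 0.04687048,  0.05316606, -0.01713912]), 'gripper_force': 0.0, 'finger_gap': 0.9982358480370188}
```

Run:
```python
import cv2
t=cv2.imread("pics/top0.png")[130:270,210:410]; cv2.imwrite("pics/a.png",cv2.resize(t,None,fx=4,fy=4,interpolation=cv2.INTER_CUBIC))
```

```text
(no output)
```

View pics/a.png

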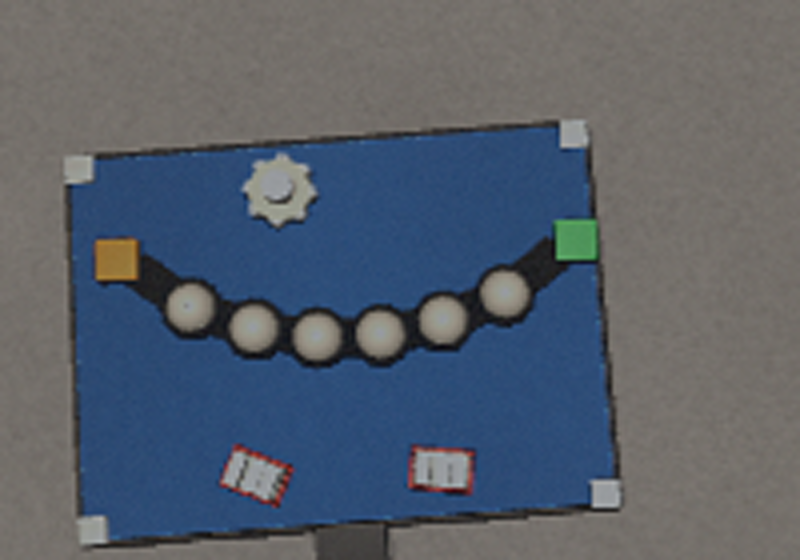

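View pics/scene0.png

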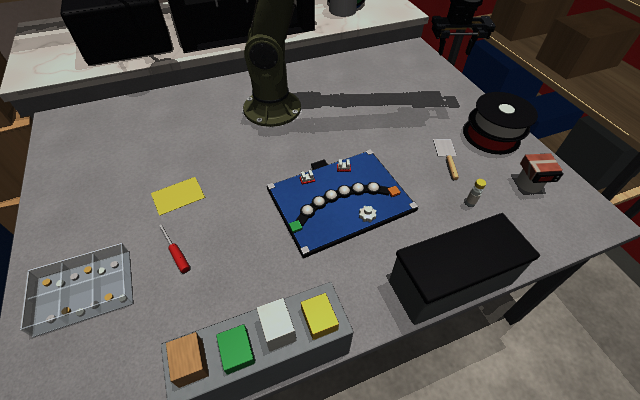

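The top picture shows the orange tile at crop (116,260), on the left (+y). The six domes run from crop (190,306) to (505,293), and green is at (575,240). The handwheel is above the row and the clips are below it. I'll segment the domes and tiles.

```bash
cat >> h.py <<'E'
from scipy.spatial.transform import Rotation as R
from scipy.optimize import least_squares
def domes(c,mm):
    hsv=cv2.cvtColor(c["frame"],cv2.COLOR_RGB2HSV)
    m=((hsv[:,:,1]<75)&(hsv[:,:,2]>135)).astype(np.uint8)
    n,l,s,ce=cv2.connectedComponentsWithStats(m)
    out=[]
    for i in range(1,n):
        out.append((s[i,4],s[i,2],s[i,3],ce[i]))
    return out
E
python3 - <<'E'
from h import *
c=capture("top")
for a,w,h,(u,v) in domes(c,1):
    if a>30 and 210<u<380 and 150<v<270: print(a,w,h,np.round([u,v],1),np.round(px2w(c,u,v,z=38),1),c["depth"][int(v),int(u)].round(), px2w(c,u,v,d=c["depth"][int(v),int(u)]).round(1))
for u,v in [(239,195),(353.7,190)]: print(px2w(c,u,v,z=32).round(1))
print([k for k in capture("wrist")])
E
```

```text
43 7 7 [352.6 163. ] [653.5 -99.1  38. ] 1042.0 [ 656.6 -100.3   25.4]
45 7 7 [228.9 171.8] [627.  249.8  38. ] 1043.0 [630.2 253.6  23.1]
192 18 18 [279.2 176.6] [613.6 107.8  38. ] 1011.0 [610.7 106.2  51.9]
68 9 10 [335.8 202.5] [540.7 -51.3  38. ] 1007.0 [539.8 -51.   44.9]
62 9 9 [256.7 206. ] [530.2 168.6  38. ] 1011.0 [529.8 168.2  40.6]
68 9 9 [320.1 209. ] [522.3  -7.6  38. ] 1003.0 [521.4  -7.6  46.2]
63 9 9 [272.6 211.1] [516.1 124.1  38. ] 1001.0 [515.  122.8  48.1]
64 9 9 [288.6 213.3] [510.1  79.6  38. ] 1004.0 [509.5  79.1  44. ]
64 9 9 [304.3 212.8] [511.7  36.   38. ] 1008.0 [511.5  36.   39.7]
100 14 9 [320.  246.7] [418.6  -7.8  38. ] 999.0 [418.6  -7.8  35.5]
64 10 11 [274.3 249. ] [411.7 117.   38. ] 998.0 [411.7 117.2  36. ]
48 7 7 [360.9 252.9] [ 402.2 -119.6   38. ] 1006.0 [ 402.2 -121.    25.8]
41 7 7 [232.5 262.1] [375.9 230.3  38. ] 1008.0 [375.4 234.1  21.6]
[561.7 220.4  32. ]
[ 577.2 -102.1   32. ]
['frame', 'depth', 'fx', 'fy', 'cx', 'cy', 'T_tool_cam']
```

Request:
{"method": "move_arm", "body": {
  "plan": [
    [0,0,0,0,0,0.12,1],
    [0,0,0,0,0,0.12,1],
    [0,0,0,0,0,0.107,1]
  ]
}}

```text
clock: 0.85
ee_pos: [221.0, 611.3, 202.0]
ee_rot: [0.343, 0.939, 0.0, 0.0]
contact_force: [0.5, 1.0, -0.7]
finger_gap: 0.855
gripper_force: 0.0
```

Request:
{"method": "move_arm", "body": {
  "plan": [
    [0,0,0,0,0,-0.12,1],
    [0,0,0,0,0,-0.12,1],
    [0,0,0,0,0,-0.12,1],
    [0,0,0,0,0,-0.12,1],
    [0,0,0,0,0,-0.12,1],
    [0,0,0,0,0,-0.1,1],
    [0,0,0,0,0,0,1]
  ],
  "grip_force": 20
}}

```text
clock: 1.43
ee_pos: [221.0, 611.3, 202.0]
ee_rot: [-0.004, 1.0, 0.0, -0.0]
contact_force: [0.4, -0.4, -0.4]
finger_gap: 0.323
gripper_force: 0.0
```

Request:
{"method": "move_arm", "body": {
  "plan": [
    [-17,-32,-5,0,0,0,1],
    [-17,-32,-5,0,0,0,1],
    [-17,-32,-5,0,0,0,1],
    [-17,-32,-5,0,0,0,1],
    [-17,-32,-5,0,0,0,1],
    [-17,-32,-5,0,0,0,1],
    [-17,-32,-5,0,0,0,1],
    [-17,-32,-5,0,0,0,1]
  ]
}}

```text
clock: 2.1
ee_pos: [359.1, 354.5, 242.5]
ee_rot: [-0.001, 1.0, 0.0, 0.0]
contact_force: [0.0, 0.5, -0.1]
finger_gap: 0.004
gripper_force: 0.0
```

Request:
{"method": "move_arm", "body": {
  "plan": [
    [-17,-32,-5,0,0,0,1],
    [-17,-32,-5,0,0,0,1],
    [-17,-32,-5,0,0,0,1],
    [-17,-32,-5,0,0,0,1],
    [-17,-32,-5,0,0,0,1],
    [-17,-32,-5,0,0,0,1],
    [-17,-32,-5,0,0,0,1],
    [0,0,0,0,0,0,1]
  ]
}}

```text
clock: 2.77
ee_pos: [482.7, 124.4, 278.6]
ee_rot: [0.004, 1.0, -0.001, 0.002]
contact_force: [-0.7, -1.2, 0.2]
finger_gap: 0.006
gripper_force: 0.0
```

Run:
```python
from h import *
o=get_obs(); print(o["ee_pos"],o["ee_rot"],o["finger_gap"])
c=capture("wrist"); T=np.eye(4); T[:3,:3]=R.from_quat(o["ee_rot"]).as_matrix(); T[:3,3]=o["ee_pos"]
c["T"]=T@np.array(c["T_tool_cam"]); np.savez("w.npz",**c)
cv2.imwrite("pics/w1.png",c["frame"][:,:,::-1]); print(np.round(c["T"],2),c["fx"])
```

```text
[482.6774663  124.43050034 278.57363084] [ 0.00448651  0.99998714 -0.00105833  0.00211628] 0.005600443569729387
[[ 1.0000e-02  9.6000e-01  2.9000e-01  4.0382e+02]
 [ 1.0000e+00 -1.0000e-02 -0.0000e+00  1.2539e+02]
 [-0.0000e+00  2.9000e-01 -9.6000e-01  4.6108e+02]
 [ 0.0000e+00  0.0000e+00  0.0000e+00  1.0000e+00]] 284.11768928380417
```

View pics/w1.png

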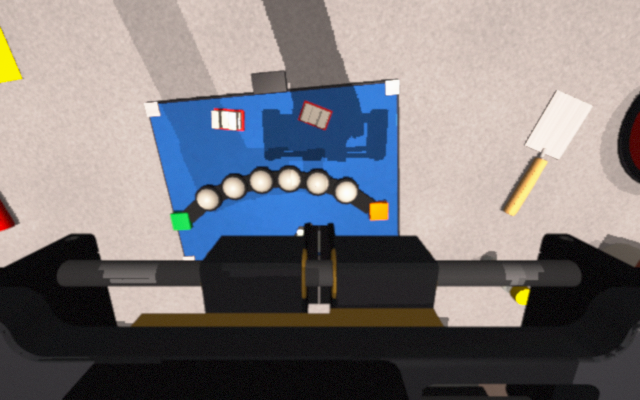

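The wrist view shows the row of domes from (346,191), beside orange at (379,211), to (208,198), beside green at (181,221). The fingers are shut.

Run:
```python
from h import *
c=dict(np.load("w.npz"))
f=c["frame"].astype(int)
m=((f[:,:,2]<f[:,:,0]+15)&(f.sum(2)>330)).astype(np.uint8)
n,l,s,ce=cv2.connectedComponentsWithStats(m)
P=[]
for i in range(1,n):
    u,v=ce[i]
    if 190<u<360 and 165<v<210 and s[i,4]>100:
        p=px2w(c,u,v,z=38); P.append(p); d=c["depth"][int(v)-3:int(v)+4,int(u)-3:int(u)+4]; q=px2w(c,u,v,d=np.median(d)); print(s[i,2:5],np.round([u,v],1),p.round(1),q.round(1))
P=np.array(sorted(P,key=lambda p:-p[1])); print(np.linalg.norm(np.diff(P,axis=0),axis=1).round(1))
W=np.array([[530.2,168.6],[516.1,124.1],[510.1,79.6],[511.7,36],[522.3,-7.6],[540.7,-51.3]])
for A in (P[:,:2],W):
    r=least_squares(lambda x:np.hypot(*(A-x).T)-250,[760,60]); print(r.x,r.fun.round(1))
```

```text
[ 23  22 363] [288.9 179.5] [510.8  78.   38. ] [509.4  78.7  43.6]
[ 22  21 361] [260.5 181.1] [512.9  34.2  38. ] [511.6  35.3  43.2]
[ 22  21 363] [317.4 182.9] [516.7 121.7  38. ] [515.2 121.8  43.6]
[ 21  21 349] [233.1 187.4] [522.7  -8.9  38. ] [521.2  -7.2  43.2]
[ 22  21 361] [345.9 191.6] [531.2 165.8  38. ] [529.6 165.3  43.2]
[ 21  21 343] [207. 199.] [541.1 -51.7  38. ] [539.6 -49.7  42.8]
[46.4 44.1 43.9 44.2 46.7]
[760.77220138  67.35978772] [-0.2  0.   0.2  0.1  0.  -0.1]
[759.81469289  69.34929267] [ 0.1 -0.2 -0.1  0.3 -0.3  0.1]
```

Request:
{"method": "move_arm", "body": {
  "plan": [
    [-15,16,38,0,0,0,1],
    [-15,16,38,0,0,0,1],
    [-15,16,38,0,0,0,1],
    [-15,16,38,0,0,0,1],
    [0,0,30,0,0,0,1],
    [0,0,20,0,0,0,1],
    [0,0,0,0,0,0,1],
    [0,0,0,0,0,0,1]
  ]
}}

```text
clock: 3.48
ee_pos: [534.3, 194.6, 81.8]
ee_rot: [-0.003, 1.0, -0.0, -0.001]
contact_force: [1.3, 0.1, 0.7]
finger_gap: 0.005
gripper_force: 0.0
```

Run:
```python
from h import *
o=get_obs(); print(o["ee_pos"],o["ee_rot"],o["contact_force"])
c=capture("wrist"); cv2.imwrite("pics/w2.png",c["frame"][:,:,::-1])
```

```text
[534.32542885 194.64080085  81.8070935 ] [-2.91336485e-03  9.99994964e-01 -4.02057735e-04 -1.19293137e-03] [1.27689493 0.1134089  0.7356702 ]
```

View pics/w2.png

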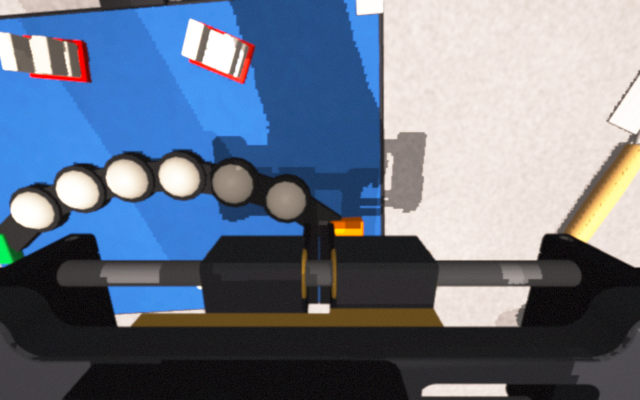

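The shut fingertips hang just short of the first dome (288,200), next to the orange tile (348,227). Now I'll lower to stroke height.

Request:
{"method": "move_arm", "body": {
  "plan": [
    [-9,-5,10,0,0,0,1],
    [0,0,16,0,0,0,1],
    [0,0,10,0,0,0,1],
    [0,0,5,0,0,0,1],
    [0,0,0,0,0,0,1],
    [0,0,0,0,0,0,1],
    [0,0,0,0,0,0,1]
  ]
}}

```text
clock: 4.12
ee_pos: [545.2, 189.5, 42.5]
ee_rot: [-0.003, 1.0, 0.0, 0.001]
contact_force: [0.0, 0.1, -0.8]
finger_gap: 0.006
gripper_force: 0.0
```

Request:
{"method": "move_arm", "body": {
  "plan": [
    [2,0,2.5,0,0,0,1],
    [4,-7,0,0,0,0,1],
    [4,-8,0,0,0,0,1],
    [4.5,-7.5,0,0,0,0,1],
    [0,0,0,0,0,0,1],
    [0,0,0,0,0,0,1],
    [0,0,0,0,0,0,1]
  ]
}}

```text
clock: 4.7
ee_pos: [530.4, 166.6, 39.4]
ee_rot: [-0.003, 1.0, 0.0, 0.0]
contact_force: [0.2, -0.0, 0.2]
finger_gap: 0.008
gripper_force: 0.0
```

Run:
```python
from h import *
F=[]
for i in range(12):
    c=capture("wrist"); o=get_obs(); F.append(o["contact_force"])
print(o["ee_pos"],np.mean(F,0),np.std(F,0))
cv2.imwrite("pics/w3.png",cv2.resize(c["frame"][120:300,180:440,::-1],None,fx=3,fy=3))
```

```text
[530.24989191 166.56187231  39.10755152] [0.09516439 0.20345272 0.06374372] [0.44796859 0.58244535 0.35874033]
```

View pics/w3.png

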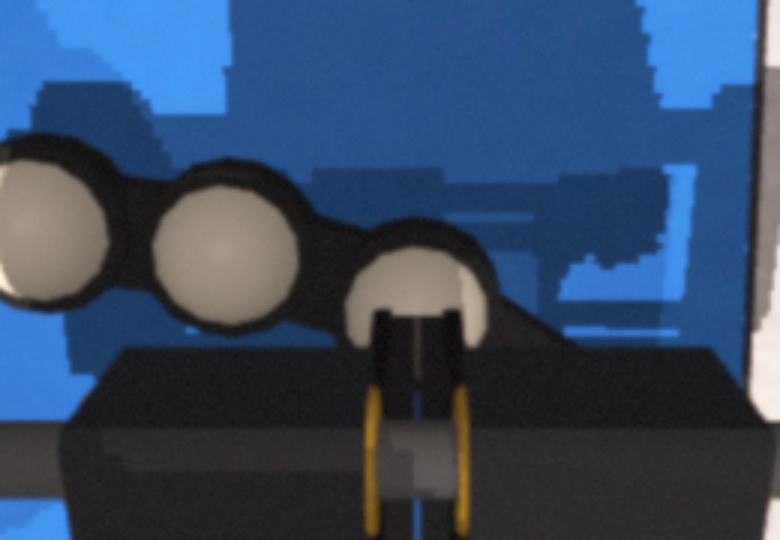

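The image shows the tip over the first dome, but I feel almost no force. I'll check the dome's height profile against dome 2.

Run:
```python
from h import *
o=get_obs(); c=capture("wrist"); T=np.eye(4); T[:3,:3]=R.from_quat(o["ee_rot"]).as_matrix(); T[:3,3]=o["ee_pos"]
c["T"]=T@np.array(c["T_tool_cam"])
Ti=np.linalg.inv(c["T"])
def pr(p):
    q=Ti[:3]@np.append(p,1); return np.round([c["cx"]+c["fx"]*q[0]/q[2],c["cy"]+c["fy"]*q[1]/q[2]],1)
e=o["ee_pos"]; print(e,"tcp",pr(e),"edge",pr(e+[-9.5,0,0]),"crown",pr([530.5,167,44]))
V,U=np.mgrid[0:400,0:640]; d=c["depth"]
X=np.stack([(U-c["cx"])/c["fx"]*d,(V-c["cy"])/c["fy"]*d,d],-1)@c["T"][:3,:3].T+c["T"][:3,3]
f=c["frame"].astype(int); m=(f[...,2]<f[...,0]+15)&(f.sum(2)>240)&(d>0)
for k in [(530.5,167),(516.3,123),(510.3,79)]:
    r=np.hypot(X[...,0]-k[0],X[...,1]-k[1]); s=m&(r<15)&(X[...,2]<46)&(X[...,0]<k[0]-3)&(X[...,2]>25)
    P=X[s]; 
    g=least_squares(lambda p:np.linalg.norm(P-p,axis=1)-18,[k[0],k[1],26]); print(k,len(P),g.x.round(2),"crown z",(g.x[2]+18).round(2),np.std(g.fun).round(2))
    for v in range(0): pass
print("tip edge depth z:", [X[v,319].round(1).tolist() for v in range(214,240,3)])
```

```text
[530.24989191 166.56187231  39.10755152] tcp [318.8 224.8] edge [318.9 212. ] crown [319.5 228. ]
(530.5, 167) 652 [532.93 166.1   26.15] crown z 44.15 0.53
(516.3, 123) 673 [518.48 121.35  26.24] crown z 44.24 0.53
(510.3, 79) 682 [512.47  77.08  26.19] crown z 44.19 0.54
tip edge depth z: [[522.1, 166.6, 39.5], [524.0, 166.6, 40.3], [525.9, 166.7, 41.0], [527.1, 166.7, 43.3], [521.3, 166.6, 61.9], [521.8, 166.6, 65.2], [520.9, 166.6, 71.4], [521.1, 166.6, 75.1], [520.8, 166.6, 79.6]]
```

Dome 1 is still fully up (crown z 44.2), and the visible tip ends well above the reported TCP. I'll measure where it really ends.

Run:
```python
from h import *
o=get_obs(); c=capture("wrist"); T=np.eye(4); T[:3,:3]=R.from_quat(o["ee_rot"]).as_matrix(); T[:3,3]=o["ee_pos"]
c["T"]=T@np.array(c["T_tool_cam"]); d=c["depth"]
print(o["ee_pos"])
for u in (308,312,319,326,330):
    print(u,[(v,px2w(c,u,v,d=d[v,u])[[0,2]].round(1).tolist()) for v in range(220,229)])
c=capture("scene"); cv2.imwrite("pics/s2.png",cv2.resize(c["frame"][150:230,270:410,::-1],None,fx=5,fy=5,interpolation=cv2.INTER_CUBIC))
```

```text
[530.18843871 166.52805137  39.08383978]
308 [(220, [526.0, 40.5]), (221, [526.3, 41.7]), (222, [526.9, 42.0]), (223, [519.4, 61.6]), (224, [519.4, 63.1]), (225, [520.1, 63.0]), (226, [519.6, 65.7]), (227, [519.9, 66.5]), (228, [519.7, 68.4])]
312 [(220, [525.5, 41.9]), (221, [526.2, 41.9]), (222, [527.0, 41.6]), (223, [527.5, 42.3]), (224, [527.5, 43.9]), (225, [521.3, 60.2]), (226, [521.2, 62.0]), (227, [521.2, 63.4]), (228, [521.3, 64.6])]
319 [(220, [524.8, 43.4]), (221, [526.0, 42.3]), (222, [526.3, 43.3]), (223, [527.4, 42.4]), (224, [527.6, 43.7]), (225, [521.4, 59.9]), (226, [521.4, 61.5]), (227, [521.2, 63.4]), (228, [521.7, 63.8])]
326 [(220, [525.7, 41.1]), (221, [526.3, 41.5]), (222, [526.8, 42.1]), (223, [527.3, 42.6]), (224, [527.9, 43.0]), (225, [521.1, 60.5]), (226, [521.2, 61.8]), (227, [521.0, 63.8]), (228, [521.2, 64.9])]
330 [(220, [525.6, 41.4]), (221, [526.3, 41.4]), (222, [526.8, 42.1]), (223, [519.8, 60.4]), (224, [519.5, 62.9]), (225, [519.9, 63.3]), (226, [519.8, 65.1]), (227, [519.8, 66.6]), (228, [519.9, 67.8])]
```

View pics/s2.png

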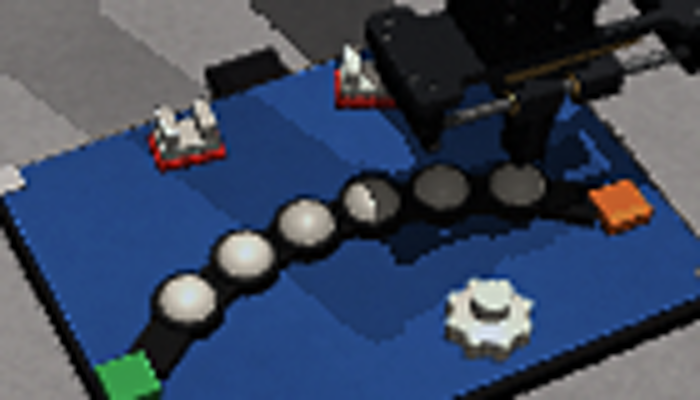

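The fingertip floats about 15 mm above the crown: the shut tips end near z 59.5 with the TCP reported at 39. I'll descend gradually and watch.

Request:
{"method": "move_arm", "body": {
  "plan": [
    [0,0,4,0,0,0,1],
    [0,0,4,0,0,0,1],
    [0,0,4,0,0,0,1],
    [0,0,0,0,0,0,1],
    [0,0,0,0,0,0,1],
    [0,0,0,0,0,0,1]
  ]
}}

```text
clock: 5.95
ee_pos: [530.2, 166.5, 27.0]
ee_rot: [-0.003, 1.0, -0.0, -0.0]
contact_force: [-0.3, -0.2, 0.6]
finger_gap: 0.003
gripper_force: 0.0
```

```bash
cat >> h.py <<'E'
def look(k=(530.5,167),N=6):
    F=[]
    for i in range(N):
        o=get_obs(); c=capture("wrist"); F.append(o["contact_force"])
    T=np.eye(4); T[:3,:3]=R.from_quat(o["ee_rot"]).as_matrix(); T[:3,3]=o["ee_pos"]
    c["T"]=T@np.array(c["T_tool_cam"])
    V,U=np.mgrid[0:400,0:640]; d=c["depth"]
    X=np.stack([(U-c["cx"])/c["fx"]*d,(V-c["cy"])/c["fy"]*d,d],-1)@c["T"][:3,:3].T+c["T"][:3,3]
    f=c["frame"].astype(int); m=(f[...,2]<f[...,0]+15)&(f.sum(2)>240)&(d>0)
    r=np.hypot(X[...,0]-k[0],X[...,1]-k[1]); s=m&(r<15)&(X[...,2]<46)&(X[...,0]<k[0]-3)&(X[...,2]>20)
    P=X[s]; g=least_squares(lambda p:np.linalg.norm(P-p,axis=1)-18,[k[0],k[1],26])
    print("tcp",o["ee_pos"].round(1),"F",np.mean(F,0).round(2),"dome",len(P),g.x.round(2),"crown z",(g.x[2]+18).round(2))
    print([(v,X[v,319][[0,2]].round(1).tolist()) for v in range(212,228)])
E
python3 -c "
from h import *
look()"
```

```text
tcp [530.4 166.6  27.3] F [0.02 0.05 0.06] dome 558 [532.98 166.16  26.2 ] crown z 44.2
[(212, [517.8, 35.4]), (213, [518.5, 35.4]), (214, [518.2, 38.1]), (215, [518.9, 38.1]), (216, [519.7, 37.7]), (217, [520.0, 38.9]), (218, [520.5, 39.1]), (219, [521.0, 39.8]), (220, [521.3, 40.6]), (221, [521.9, 40.9]), (222, [522.4, 41.4]), (223, [522.7, 42.3]), (224, [523.9, 41.1]), (225, [521.6, 48.1]), (226, [521.8, 49.2]), (227, [521.7, 50.9])]
```

Request:
{"method": "move_arm", "body": {
  "plan": [
    [0,0,3,0,0,0,1],
    [0,0,2.5,0,0,0,1],
    [0,0,0,0,0,0,1],
    [0,0,0,0,0,0,1],
    [0,0,0,0,0,0,1]
  ]
}}

```text
clock: 6.67
ee_pos: [530.5, 166.6, 21.8]
ee_rot: [-0.003, 1.0, 0.0, 0.0]
contact_force: [0.3, -0.1, 1.0]
finger_gap: 0.001
gripper_force: 0.6
```

```bash
python3 -c "
from h import *
look()"
```

```text
tcp [530.4 166.6  21.8] F [0.09 0.24 1.25] dome 451 [533.68 166.13  25.34] crown z 43.34
[(212, [516.9, 32.3]), (213, [517.4, 32.9]), (214, [518.0, 33.2]), (215, [517.9, 35.0]), (216, [518.6, 35.1]), (217, [519.1, 35.6]), (218, [519.5, 36.1]), (219, [520.2, 36.3]), (220, [520.1, 38.2]), (221, [521.1, 37.4]), (222, [521.5, 38.0]), (223, [522.2, 38.0]), (224, [522.1, 39.9]), (225, [521.5, 42.7]), (226, [521.0, 45.6]), (227, [521.3, 46.2])]
```

Contact: 1.25 N, dome about 1 mm down, at TCP z 21.8. I'll press to about 4 mm (TCP z 18.5), then stroke to dome 2.

Request:
{"method": "move_arm", "body": {
  "plan": [
    [0,0,1.5,0,0,0,1],
    [0,0,1.5,0,0,0,1],
    [0,0,0,0,0,0,1],
    [0,0,0,0,0,0,1]
  ]
}}

```text
clock: 7.3
ee_pos: [530.4, 166.6, 18.6]
ee_rot: [-0.003, 1.0, 0.0, 0.0]
contact_force: [0.4, 0.3, 2.2]
finger_gap: 0.004
gripper_force: 1.0
```

```bash
python3 -c "
from h import *
look()"
```

```text
tcp [530.4 166.6  18.7] F [0.73 0.75 1.98] dome 260 [534.76 166.09  23.59] crown z 41.59
[(212, [516.0, 31.7]), (213, [516.4, 32.5]), (214, [517.3, 31.9]), (215, [518.1, 31.6]), (216, [518.7, 31.7]), (217, [519.0, 32.8]), (218, [519.6, 33.0]), (219, [520.2, 33.1]), (220, [520.8, 33.4]), (221, [520.8, 34.9]), (222, [520.9, 36.3]), (223, [521.9, 35.7]), (224, [522.3, 36.2]), (225, [521.7, 39.3]), (226, [521.5, 41.3]), (227, [521.2, 43.4])]
```

Request:
{"method": "move_arm", "body": {
  "plan": [
    [2.9,-8.8,-1,0,0,0,1],
    [2.9,-8.8,-1,0,0,0,1],
    [2.8,-8.8,0,0,0,0,1],
    [2.8,-8.8,0,0,0,0,1],
    [2.8,-8.8,1,0,0,0,1],
    [0,0,1,0,0,0,1],
    [0,0,0,0,0,0,1],
    [0,0,0,0,0,0,1]
  ]
}}

```text
clock: 8.27
ee_pos: [516.1, 121.7, 18.5]
ee_rot: [-0.003, 1.0, -0.0, -0.0]
contact_force: [-0.1, -0.8, 0.7]
finger_gap: 0.007
gripper_force: 1.0
```

```bash
python3 -c "
from h import *
look((516.3,123),5)"
```

```text
tcp [516.3 122.6  18.6] F [-0.37 -0.85  1.75] dome 270 [519.51 121.24  22.44] crown z 40.44
[(212, [501.7, 32.2]), (213, [502.4, 32.2]), (214, [503.1, 32.1]), (215, [504.1, 31.2]), (216, [504.9, 31.0]), (217, [504.6, 33.3]), (218, [505.1, 33.8]), (219, [505.8, 33.7]), (220, [506.3, 34.3]), (221, [506.8, 34.6]), (222, [507.4, 35.0]), (223, [507.6, 36.1]), (224, [508.4, 35.8]), (225, [507.6, 39.2]), (226, [507.4, 41.3]), (227, [507.0, 43.6])]
```

Dome 2 is about 4 mm down. On to 3 and 4, then 5 and 6.

Request:
{"method": "move_arm", "body": {
  "plan": [
    [1.2,-8.8,-1,0,0,0,1],
    [1.2,-8.8,-1,0,0,0,1],
    [1.2,-8.8,0,0,0,0,1],
    [1.2,-8.8,0,0,0,0,1],
    [1.2,-8.8,1,0,0,0,1],
    [0,0,1,0,0,0,1],
    [0,0,0,0,0,0,1],
    [0,0,0,0,0,0,1]
  ]
}}

```text
clock: 9.18
ee_pos: [510.5, 77.6, 18.6]
ee_rot: [-0.003, 1.0, -0.0, -0.0]
contact_force: [-0.6, -0.7, 2.9]
finger_gap: 0.002
gripper_force: 1.0
```

```bash
python3 -c "
from h import *
look((510.3,79),4)"
```

```text
tcp [510.6  78.4  18.6] F [-0.23 -0.84  2.77] dome 276 [514.5   77.13  23.46] crown z 41.46
[(212, [496.0, 32.3]), (213, [496.6, 32.5]), (214, [497.2, 32.6]), (215, [498.2, 31.7]), (216, [498.9, 31.6]), (217, [498.6, 34.1]), (218, [499.6, 33.3]), (219, [500.1, 33.9]), (220, [500.6, 34.2]), (221, [501.2, 34.4]), (222, [501.4, 35.6]), (223, [501.7, 36.6]), (224, [502.6, 35.9]), (225, [501.8, 39.5]), (226, [501.8, 41.0]), (227, [501.9, 42.2])]
```

Request:
{"method": "move_arm", "body": {
  "plan": [
    [-0.4,-8.8,-1,0,0,0,1],
    [-0.4,-8.8,-1,0,0,0,1],
    [-0.4,-8.8,0,0,0,0,1],
    [-0.4,-8.8,0,0,0,0,1],
    [-0.4,-8.8,1,0,0,0,1],
    [0,0,1,0,0,0,1],
    [0,0,0,0,0,0,1],
    [0,0,0,0,0,0,1]
  ]
}}

```text
clock: 10.05
ee_pos: [512.9, 33.6, 18.6]
ee_rot: [-0.003, 1.0, -0.0, 0.0]
contact_force: [0.8, -0.7, 1.3]
finger_gap: 0.004
gripper_force: 1.0
```

```bash
python3 -c "
from h import *
look((512.2,35),4)"
```

```text
tcp [512.9  34.5  18.6] F [ 0.23 -0.99  1.61] dome 283 [515.89  33.21  22.66] crown z 40.66
[(212, [498.3, 32.1]), (213, [498.9, 32.4]), (214, [499.8, 31.8]), (215, [500.4, 31.9]), (216, [500.7, 32.9]), (217, [501.7, 32.2]), (218, [502.2, 32.7]), (219, [502.2, 34.3]), (220, [502.8, 34.4]), (221, [503.5, 34.5]), (222, [504.1, 34.6]), (223, [504.7, 34.9]), (224, [505.2, 35.2]), (225, [504.0, 39.7]), (226, [503.6, 42.2]), (227, [503.9, 42.9])]
```

Request:
{"method": "move_arm", "body": {
  "plan": [
    [-2,-8.6,-1,0,0,0,1],
    [-2,-8.6,-1,0,0,0,1],
    [-2,-8.6,0,0,0,0,1],
    [-2,-8.6,0,0,0,0,1],
    [-2,-8.6,1,0,0,0,1],
    [0,0,1,0,0,0,1],
    [0,0,0,0,0,0,1],
    [0,0,0,0,0,0,1]
  ]
}}

```text
clock: 10.92
ee_pos: [523.3, -9.3, 18.6]
ee_rot: [-0.003, 1.0, -0.0, 0.0]
contact_force: [0.8, -1.2, 1.4]
finger_gap: 0.007
gripper_force: 1.0
```

```bash
python3 -c "
from h import *
look((522.5,-8),4)"
```

```text
tcp [523.1  -8.5  18.6] F [ 0.16 -0.78  1.88] dome 296 [526.02 -10.48  22.88] crown z 40.88
[(212, [508.5, 32.3]), (213, [509.4, 31.7]), (214, [509.9, 32.1]), (215, [510.7, 31.9]), (216, [510.6, 33.8]), (217, [511.5, 33.3]), (218, [512.1, 33.4]), (219, [512.1, 35.1]), (220, [512.9, 35.0]), (221, [513.4, 35.3]), (222, [513.6, 36.3]), (223, [514.7, 35.4]), (224, [514.9, 36.5]), (225, [514.2, 39.7]), (226, [514.3, 41.1]), (227, [514.4, 42.3])]
```

Request:
{"method": "move_arm", "body": {
  "plan": [
    [-3.6,-8.6,-1,0,0,0,1],
    [-3.6,-8.6,-1,0,0,0,1],
    [-3.6,-8.6,0,0,0,0,1],
    [-3.7,-8.6,0,0,0,0,1],
    [-3.7,-8.6,1,0,0,0,1],
    [0,0,1,0,0,0,1],
    [0,0,0,0,0,0,1],
    [0,0,0,0,0,0,1]
  ]
}}

```text
clock: 11.78
ee_pos: [541.8, -52.2, 18.6]
ee_rot: [-0.003, 1.0, -0.0, 0.0]
contact_force: [0.4, -1.4, 2.0]
finger_gap: 0.004
gripper_force: 1.0
```

```bash
python3 -c "
from h import *
look((540.8,-51),4)"
```

```text
tcp [541.6 -51.4  18.7] F [ 0.14 -1.22  1.89] dome 276 [544.78 -53.51  23.01] crown z 41.01
[(212, [526.7, 33.0]), (213, [527.6, 32.3]), (214, [527.9, 33.4]), (215, [528.8, 32.7]), (216, [529.7, 32.1]), (217, [529.5, 34.4]), (218, [531.0, 32.5]), (219, [530.7, 34.9]), (220, [531.3, 34.9]), (221, [531.7, 35.6]), (222, [532.4, 35.7]), (223, [533.2, 35.3]), (224, [533.9, 35.2]), (225, [532.6, 39.9]), (226, [532.4, 42.0]), (227, [532.8, 42.5])]
```

All six domes have been pressed about 4 mm in order. I'll come off past the green end and lift.

Request:
{"method": "move_arm", "body": {
  "plan": [
    [-3,-7,-3,0,0,0,1],
    [-3,-6,-8,0,0,0,1],
    [0,0,-25,0,0,0,1],
    [0,0,-35,0,0,0,1],
    [0,0,-35,0,0,0,1],
    [0,0,-20,0,0,0,1],
    [0,0,0,0,0,0,1],
    [0,0,0,0,0,0,1]
  ]
}}

```text
clock: 12.65
ee_pos: [548.6, -64.9, 146.3]
ee_rot: [-0.003, 1.0, 0.0, 0.002]
contact_force: [-0.0, 0.4, -0.9]
finger_gap: 0.004
gripper_force: 0.0
```

Run:
```python
from h import *
o=get_obs(); print(o["ee_pos"],o["qd"].round(3))
c=capture("wrist"); cv2.imwrite("pics/w4.png",c["frame"][:,:,::-1])
```

```text
[548.64644747 -64.86603542 146.2678594 ] [-0.     0.029 -0.007  0.049 -0.004 -0.007  0.   ]
```

View pics/w4.png

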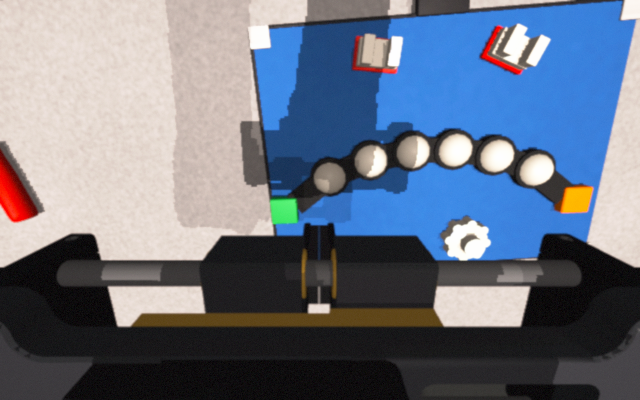

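The fingers are clear of the strip. All six domes, (330,176) to (535,168), are up, and the clips and handwheel are where they started. Handing in.

```bash
python3 -c "
from cell import *
print(finish_job())"
```

```text
the job is handed in; nothing more can be done
None
```

I stroked all six domes in order from the orange end to the green end, each dipping about 4 mm and springing back; the arm is clear of the strip, the clips and handwheel look unmoved, and the job is handed in (no verdict was returned).

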